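# Draw the green glaze sample tile out from under the drying rack

## Robot

A 7-joint arm with a two-finger parallel gripper is mounted at the origin on the work surface. World frame = base frame: x ahead of the robot, y to its left, z up, the work surface at z = 0. Lengths are in mm, angles in rad, forces in N, time in s.
With the tool pointing down it reaches from about 375 to 925 mm from the base axis. Payload 3.1 kg.
Tool frame: the origin (TCP) lies at the very end of the fingers, on their centre line; the grasp point (between the pads) lies 19 mm behind it; z points along the fingers, y is the direction in which the jaws open and shut (so a half turn about z gives the same grasp; the last joint's range is limited). The gripper opens to 85 mm and grips with 20 to 120 N. Pads are 22 mm wide; open, the fingers measure 114 mm over their backs; the gripper's body (76 mm by 85 mm) begins 54 mm behind the grasp point. The pads swing forward as they close: fully open they stand 13 mm farther back than shut.
Start: joints at [-1.264, 0.383, 0.044, 1.598, -0.018, 1.161, -0.05], TCP at [255.971, 597.48, 231.269] pointing down, gripper open.
Joint ranges: [-2.61, 2.61], [-0.41, 2.15], [-1.48, 1.57], [0, 2.5], [-1.57, 4.71], [0.05, 1.97], [-2.85, 2.85]. Speed limits (rad/s): [2.79, 2.79, 3.14, 3.14, 3.14, 3.14, 3.14].

## Interface

Orientations are given as [roll, pitch, yaw] about the fixed x, y, z axes, in that order (R = Rz(yaw) Ry(pitch) Rx(roll)).
In Python, from station import get_state, grab_frame, camera_model, job_done gives the robot as it stands. The module is installed in compiled form; this text tells all that it offers.
- The arm moves only by the tool move_arm, never from a script. Its argument "deltas" is a list of rows, each a list of 3 entries, a list of its own where there are three numbers: the shift along the tool's x, y, z in units of 40 mm (1.0 is 40 mm), then the turn, a rotation vector about the tool's x, y, z in units of 10 degrees (1.0 is 10 degrees), then the closure, from 0 (fully open) to 1 (shut). In form: [[[x, y, z], [ax, ay, az], claw], ...]. A call has 1 to 5 rows; each row shifts and turns the commanded pose from where the row before left it, along the tool's axes as they then stand; what a row does not reach is not made up. A row lasts 1/8 s, in which the tool goes at most 62.5 mm and 10.7 degrees, less where a joint would pass 70% of its speed; a pose out of reach is approached as far as the arm can. A call is refused whole if a number of a shift passes 1 or a number of a turn 1, either way. A call with a gripper value outside its range is refused whole. The fingers move at their own pace and stop on an object; "squeeze" is the grip in N (left out, the last holds). Time passes only in rows, so rows that do not move let the fingers close. It gives the time, the measured TCP pose, the force and the opening at its end, in the units of the state.
- get_state(): the state, without advancing time (a new reading comes with each control period).
- grab_frame(name): name is "scene" or "side" or "wrist"; returns the picture (384x512x3 uint8, blue, green, red); there is no depth.
- camera_model(name): a dict with "camera_matrix" (3x3 intrinsics, pixels), "rvec" (rotation vector, rad) and "tvec" (3), from world to camera coordinates, as OpenCV has them. Camera axes: x right, y down, z forward; pixel columns grow to the right and rows downward; lengths in mm; the calibration is good to about 2 mm. The wrist camera is an equidistant fisheye: a pixel r from the principal point sees the ray r / f radians off the axis. A picture is of the moment at which its call begins: read the wrist's pose just before it. camera_model takes no time and is no camera call; for the wrist camera it gives the pose at the moment of the call.
- job_done(): hands the job in, once; it reports no verdict.
The state is a dict: "time_s": time; "q": joint angles; "joint_vel": joint speeds; "joint_efforts": joint torques, N m; "position": TCP position; "ee_rot": TCP orientation; "contact_force": force on the tool from outside, world axes, zero at the start; "moment": the same for the moment, N m; "width": opening from 0.0 (shut) to 1.0 (fully open).
Only numpy, scipy, OpenCV 4.12 (cv2) and the standard library are available. Lean on these libraries where they do the work, as an engineer would, in place of code of your own. Each camera call takes 0.05 s, during which the arm holds its last target.

## Task

Draw the green sample tile out from under the shelf of the drying rack, pressing on it from above and sliding it toward you, until the whole tile lies on the grey painted band in front of the shelf. Keep it flat on the board all the way, let go of it, and leave the other tiles, the cups on the shelf and everything on the bench as they are.

Things in the scene. Friction and masses are not known exactly. Their poses are not given: they have to be found in the camera images.
- rack: Fixed wooden drying rack, turned up to 12 degrees either way. Origin: on the bench, below the middle of the shelf's front edge; x runs from the rack's front to its back (away from the robot), y left, z up. Smooth base board, x -210 to +190 mm, y +-195 mm, top 12 mm above the bench; a ledge 20 mm high on it at x 174 to 190 mm. Shelf posts at y +-185 mm, x 10 to 155 mm.
- shelf_edge (a point): Middle of the shelf's front lower edge, at rack x 0, 117 mm above the bench. The slatted shelf reaches from here 157 mm back (rack +x) and 200 mm to either side, its top 133 mm above the bench; loose cups stand on it, from about 60 mm behind the edge.
- band_center (a point): Centre of the grey painted band on the base board in front of the shelf, at rack x -95 mm, 12 mm above the bench. The band is 170 mm long (rack x -180 to -10 mm), 370 mm wide (rack y +-185 mm) and flush with the board.
- tile_green_center (a point): Centre (half-way up) of the green glazed tile: 130 mm long (x, along the rack's x within 5 degrees), 90 mm wide, 8 mm thick, 0.15 to 0.31 kg, top 20 mm above the bench. Flat on the board in one of three lanes (rack y -115, 0, +115 mm), its front edge 8 to 22 mm ahead of the shelf edge, the rest under the shelf. It slides easily (friction about 0.25; press with some 10 to 15 N).
- tile_green_k0 (a point): Corner of the green tile, half-way up: front left (x -65, y +45 mm from its centre).
- tile_green_k1 (a point): Corner of the green tile, half-way up: front right (x -65, y -45).
- tile_green_k2 (a point): Corner of the green tile, half-way up: rear left (x +65, y +45).
- tile_green_k3 (a point): Corner of the green tile, half-way up: rear right (x +65, y -45).
- tile_blue: Blue glazed sample tile, same size as the green one, in another lane of the rack; origin at the centre of its underside. Leave it where it is.
- tile_brown: Brown glazed sample tile, same size as the green one, in another lane of the rack; origin at the centre of its underside. Leave it where it is.
- shelf_cup0: Unglazed cream cup, 72 mm across and 75 mm high, standing loose on the rack's shelf; origin at the centre of its foot. Bystander.
- shelf_cup1: Unglazed cream cup, 72 mm across and 75 mm high, standing loose on the rack's shelf; origin at the centre of its foot. Bystander.
- shelf_cup2: Unglazed cream cup, 72 mm across and 75 mm high, standing loose on the rack's shelf; origin at the centre of its foot. Bystander.
- bowl: Brass bowl, 150 mm across, 60 mm high, on the bench to the right; origin under its foot. Bystander.
- vase: Cream vase, 124 mm across, 145 mm high, on the bench to the left; origin under its foot. Bystander.
- brush: Brush 190 mm long, lying on the bench to the left. Bystander.
- glaze_jar: Amber jar with white lid, 80 mm across, 100 mm high, on the bench to the right; origin under its foot. Bystander.

How it is judged (in metres and radians):
On the way:
1. the gripper slides the green tile at least 30 mm from its start with the fingers on it (contact force between the fingers and tile_green above 0.5 N and distance of tile_green_center from where it was at the start of the episode above 0.03 m), for 0.05 s.
At the end, for the whole second after the job is handed in: All four corners of the green tile lie over the grey band (3 mm of grace at its edges), the tile flat on the board (within 3 degrees) and at rest (x of tile_green_k0 in the frame of rack between -0.183 and -0.007 m and y of tile_green_k0 in the frame of rack between -0.188 and 0.188 m and x of tile_green_k1 in the frame of rack between -0.183 and -0.007 m and y of tile_green_k1 in the frame of rack between -0.188 and 0.188 m and x of tile_green_k2 in the frame of rack between -0.183 and -0.007 m and y of tile_green_k2 in the frame of rack between -0.188 and 0.188 m and x of tile_green_k3 in the frame of rack between -0.183 and -0.007 m and y of tile_green_k3 in the frame of rack between -0.188 and 0.188 m and height (world z) of tile_green_center below 0.019 m and angle between tile_green_center's own z axis and vertical below 0.05 rad and linear speed of tile_green below 0.01 m/s); the robot touches nothing.
It fails at once if the green tile is lifted or tipped (its centre raised more than 20 mm or tilted more than 11 degrees) (height (world z) of tile_green_center above 0.036 m or angle between tile_green_center's own z axis and vertical above 0.2 rad).
It fails at once if another tile is moved more than 15 mm (distance of any of tile_blue, tile_brown from where it was at the start of the episode above 0.015 m).
It fails at once if a cup on the shelf or a thing on the bench is moved more than 20 mm (distance of any of shelf_cup0, shelf_cup1, shelf_cup2, bowl, vase, brush, glaze_jar from where it was at the start of the episode above 0.02 m).
It also fails if it takes over 64 s, if anything falls off the work surface, if the arm or the gripper's body presses on something with over 40 N, if the wrist force passes 120 N, or if a joint passes its speed limit or range.

## Working session

There is one attempt and no reset: what is moved stays moved. The work goes in short steps, Python scripts to look and compute and a tool call to move; the robot and the scene stay as the last step left them, time stands still between calls to the robot, and variables do not carry over. Pictures are saved under pics/ and viewed, and the job is handed in when it is done.

Besides the shell and the picture viewer there is one more tool, called after "Emit:" by a JSON object that holds its "op" and its "data". move_arm: Moves the arm, as the interface text tells. Its arguments: {"type":"object","properties":{"deltas":{"type":"array"},"squeeze":{"type":"number"}},"required":["deltas"]}

```bash
mkdir -p pics; python3 - <<'E'
from station import *
import cv2
s=get_state(); print(s)
for n in("scene","side","wrist"):
    cv2.imwrite(f"pics/{n}0.png",grab_frame(n)); print(n,camera_model(n))
E
```

```text
{'time_s': 0.0, 'q': array([-1.26381608,  0.38386935,  0.04378503,  1.59957814, -0.01789174,
        1.16120464, -0.04991127]), 'joint_vel': array([ 0.00098667,  0.00019109,  0.00101743, -0.00095807,  0.00034001,
        0.00030511,  0.00044814]), 'joint_efforts': array([-1.62636302e-04, -4.33435965e+01,  1.02468520e+00, -2.49515480e+01,
        1.06827146e-02,  1.12439677e-02,  1.05002631e-06]), 'position': array([255.58702324, 596.60912013, 229.86228148]), 'ee_rot': array([-3.13892817e+00,  1.33980584e-04,  2.73692970e+00]), 'contact_force': array([-0.19179014, -0.15196161,  0.21016878]), 'moment': array([ 0.0277228 ,  0.01036839, -0.00330769]), 'width': 1.0022514410357668}
scene {'camera_matrix': array([[430.34853544,   0.        , 254.98172348],
       [  0.        , 430.34853544, 190.96513633],
       [  0.        ,   0.        ,   1.        ]]), 'rvec': array([ 2.184506  ,  0.57267944, -0.25776292]), 'tvec': array([-515.70657053, -123.7164964 , 1797.27190853])}
side {'camera_matrix': array([[398.44255751,   0.        , 252.04204418],
       [  0.        , 398.44255751, 190.26598071],
       [  0.        ,   0.        ,   1.        ]]), 'rvec': array([ 1.78656817,  1.77879127, -0.70442248]), 'tvec': array([  12.92545465, -357.21560829, 1705.80255443])}
wrist {'camera_matrix': array([[297.31863964,   0.        , 252.97082902],
       [  0.        , 297.31863964, 194.57693471],
       [  0.        ,   0.        ,   1.        ]]), 'rvec': array([-2.38359367, -1.57155743, -0.26044231]), 'tvec': array([-649.57777222,  -40.33361451,  379.12300942])}
```

View pics/scene0.png

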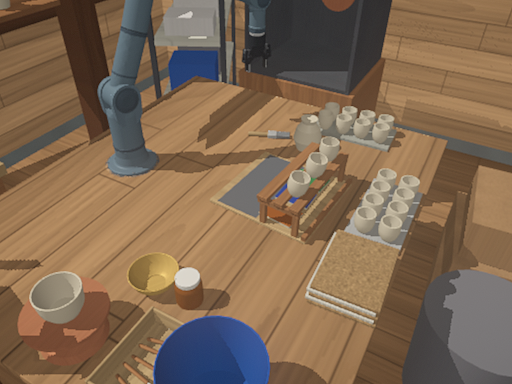

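View pics/side0.png

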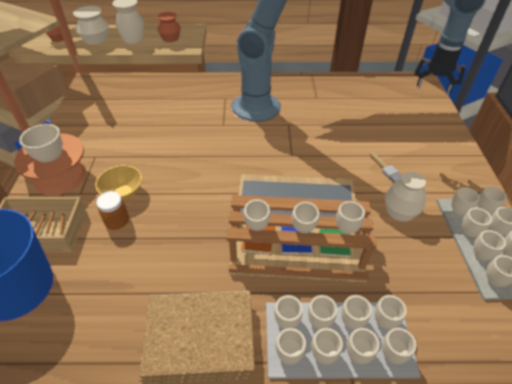

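View pics/wrist0.png

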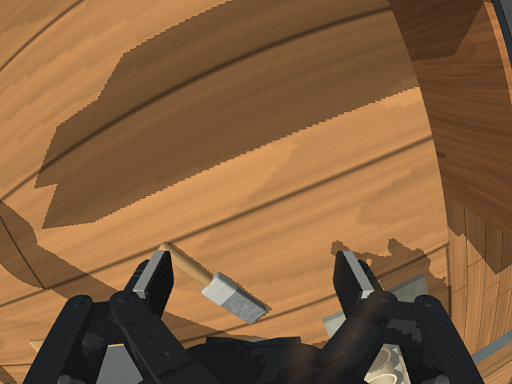

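The side view looks at the robot from behind the rack. Green is at (335,250), in the robot's left lane, with blue in the middle and brown on the right. I'll zoom in on the rack.

```bash
python3 - <<'E'
import cv2
a=cv2.imread("pics/scene0.png")[130:250,200:370]; cv2.imwrite("pics/sc_z.png",cv2.resize(a,None,fx=4.5,fy=4.5,interpolation=cv2.INTER_CUBIC))
a=cv2.imread("pics/side0.png")[165:290,215:390]; cv2.imwrite("pics/si_z.png",cv2.resize(a,None,fx=4.5,fy=4.5,interpolation=cv2.INTER_CUBIC))
E
```

```text
(no output)
```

View pics/sc_z.png

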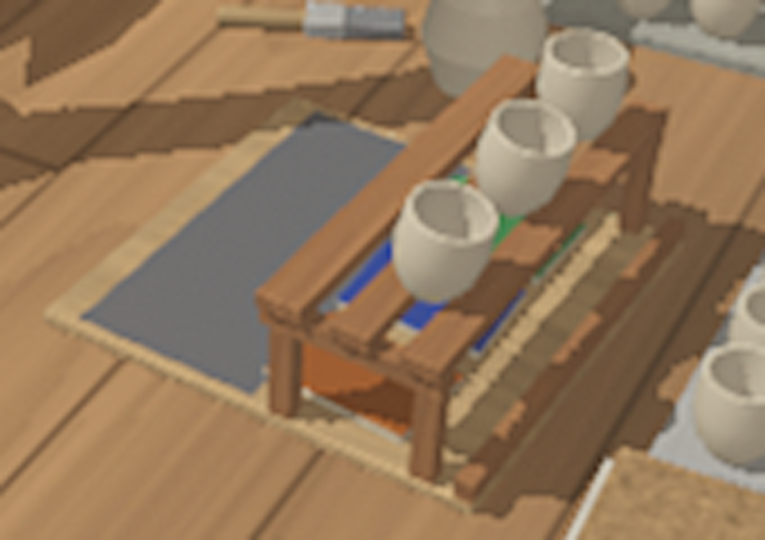

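View pics/si_z.png

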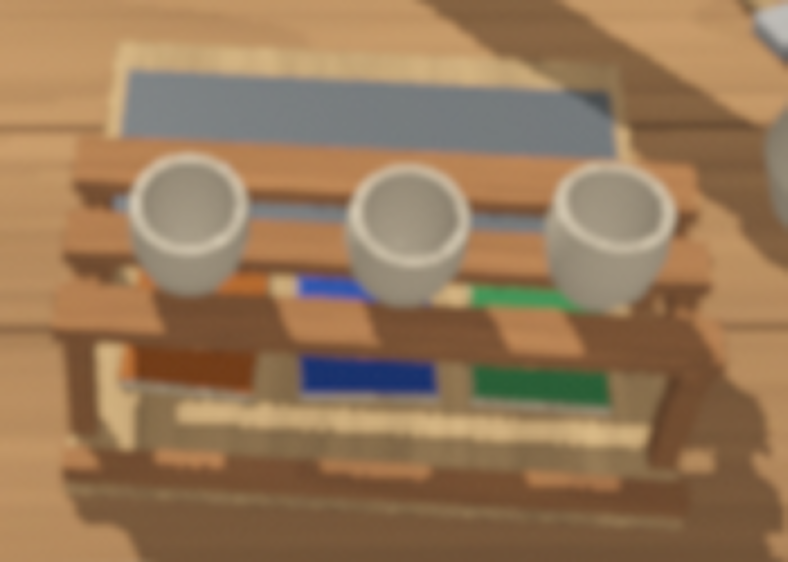

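```bash
cat > h.py <<'E'
import numpy as np,cv2
from station import *
def ray(n,px,z,cm=None):
    c=cm or camera_model(n); R=cv2.Rodrigues(c['rvec'])[0]; o=-R.T@c['tvec']
    u=cv2.undistortPoints(np.array([[px]],float),c['camera_matrix'],None)[0,0]
    d=R.T@np.array([u[0],u[1],1]); return o+d*(z-o[2])/d[2]
E
python3 - <<'E'
from h import *
def zs(x,y): return x/4.5-.4+200,y/4.5-.4+130
def zi(x,y): return x/4.5-.4+215,y/4.5-.4+165
for nm,n,p,z in [("FR","scene",zs(82,317),12),("BR","scene",zs(250,392),12),("FL","scene",zs(318,115),12),("boardFR","scene",zs(47,312),12),
 ("FR","side",zi(130,71),12),("FL","side",zi(612,94),12),
 ("gRR","side",zi(474,396),20),("gRL","side",zi(608,404),20),("bRR","side",zi(302,388),20),("bRL","side",zi(437,393),20),("brRR","side",zi(122,380),20),("brRL","side",zi(253,387),20),
 ("shelfbackR","scene",zs(443,380),133),("shelffrontR","scene",zs(258,297),133),("shelffrontL","scene",zs(512,57),133)]:
    print(nm,n,ray(n,p,z).round(1))
E
```

```text
FR scene [457.2 -44.3  12. ]
BR scene [621.3 -55.8  12. ]
FL scene [488.4 316.1  12. ]
boardFR scene [428.8 -53.2  12. ]
FR side [452.7 -44.2  12. ]
FL side [479.5 324.4  12. ]
gRR side [759.7 184.4  20. ]
gRL side [766.3 270.9  20. ]
bRR side [752.8  72.3  20. ]
bRL side [757.2 160.5  20. ]
brRR side [745.9 -46.   20. ]
brRL side [751.9  40.2  20. ]
shelfbackR scene [795.8 -95.8 133. ]
shelffrontR scene [639.6 -80.  133. ]
shelffrontL scene [672.2 318.8 133. ]
```

```bash
cat >> h.py <<'E'
from scipy.spatial.transform import Rotation as Ro
def tool():
    s=get_state(); return s['position'],Ro.from_euler('xyz',s['ee_rot']).as_matrix()
def fray(px,z,c):
    R=cv2.Rodrigues(c['rvec'])[0]; o=-R.T@c['tvec']; K=c['camera_matrix']
    u=cv2.fisheye.undistortPoints(np.array([[px]],float),K,np.zeros(4))[0,0]
    d=R.T@np.array([u[0],u[1],1]); return o+d*(z-o[2])/d[2]
def fproj(P,c):
    return cv2.fisheye.projectPoints(np.array(P,float).reshape(-1,1,3),c['rvec'],c['tvec'],c['camera_matrix'],np.zeros(4))[0][:,0]
YAW=np.radians(-4.3);O=np.array([650,125.,0]);RR=Ro.from_euler('z',YAW).as_matrix()
def r2w(p): return O+RR@np.array(p,float)
def w2r(p): return RR.T@(np.array(p,float)-O)
def go(P): # shift in tool units
    p,R=tool(); return (R.T@(np.array(P,float)-p)/40).round(2)
E
python3 - <<'E'
from h import *
p,R=tool(); c=camera_model("wrist"); Rc=cv2.Rodrigues(c['rvec'])[0]; o=-Rc.T@c['tvec']
print("cam in tool",R.T@(o-p), "axis",R.T@Rc[2])
for n,px,z in [("vase side","",0)]: pass
print("vase",ray("side",(405,215),0)[:2],"tgt",r2w([-60,112,230]),go(r2w([-60,112,230])))
E
```

```text
cam in tool [  84.17418558    0.22432635 -141.35819795] axis [-0.32316145  0.00142072  0.94634278]
vase [601.68884008 482.3058775 ] tgt [598.56650939 241.18345856 230.        ] [-11.38  -4.8    0.02]
```

Emit:
{"op": "move_arm", "data": {"deltas": [[[-0.95,-0.4,0],[0,0,0],0],[[-0.95,-0.4,0],[0,0,0],0],[[-0.95,-0.4,0],[0,0,0],0],[[-0.95,-0.4,0],[0,0,0],0],[[-0.95,-0.4,0],[0,0,0],0]]}}

```text
time_s: 0.78
position: [399.7, 447.9, 230.9]
ee_rot: [-3.141, -0.0, 2.737]
contact_force: [1.2, -0.5, 0.5]
width: 0.998
```

Emit:
{"op": "move_arm", "data": {"deltas": [[[-0.95,-0.4,0],[0,0,0],1],[[-0.95,-0.4,0],[0,0,0],1],[[-0.95,-0.4,0],[0,0,0],1],[[0,0,0],[0,0,-0.95],1],[[0,0,0],[0,0,-0.95],1]], "squeeze": 40}}

```text
time_s: 1.4
position: [485.4, 358.9, 230.8]
ee_rot: [-3.141, -0.001, 3.072]
contact_force: [-0.2, 0.8, 0.4]
width: -0.001
```

Emit:
{"op": "move_arm", "data": {"deltas": [[[0,0,0],[0,-1,0],1],[[0,0,0],[0,-1,0],1],[[0,0,0],[0,-1,0],1],[[0,0,0],[0,-1,0],1],[[0,0,0],[0,0,0],1]]}}

```text
time_s: 2.02
position: [481.6, 358.7, 227.7]
ee_rot: [-3.129, 0.664, 3.079]
contact_force: [-0.6, 0.3, 0.9]
width: 0.001
```

```bash
python3 - <<'E'
from h import *
s=get_state();print(s['time_s'],s['position'],s['ee_rot'],s['q'],s['width'],s['contact_force'])
cv2.imwrite("pics/w1.png",grab_frame("wrist"));cv2.imwrite("pics/s1.png",grab_frame("scene"))
print(w2r(s['position']),go(r2w([-60,112,150])))
E
```

```text
2.025 [481.5940245  358.73130172 227.73920963] [-3.12857222  0.66379188  3.07863951] [-1.18457854  0.12673547  0.18324777  2.09482073  0.84873202  0.77883469
 -0.08379601] 0.0010597943688408639 [-0.62536675  0.25511691  0.87411567]
[-185.45681059  220.44651368  227.73920963] [-1.14 -2.7   3.48]
```

View pics/w1.png

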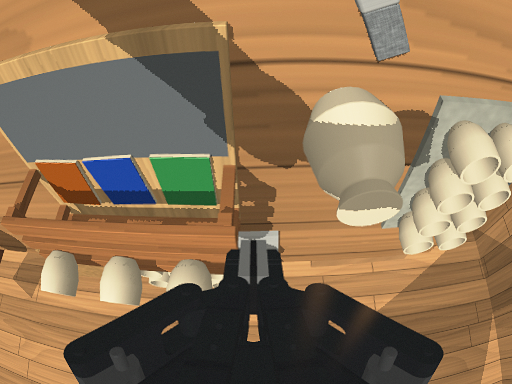

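View pics/s1.png

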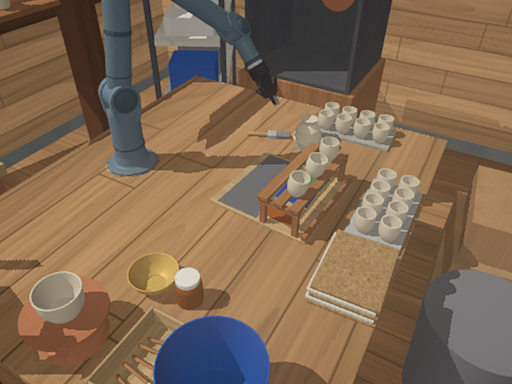

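The wrist view shows the green tile's front edge at about (150,155) to (212,153), in the left lane next to blue. Next I'll measure its corners.

```bash
python3 - <<'E'
from h import *
a=cv2.imread("pics/w1.png")
z=cv2.resize(a[10:260,0:250],None,fx=2.4,fy=2.4,interpolation=cv2.INTER_CUBIC)
cv2.imwrite("pics/w1z.png",z)
h=cv2.cvtColor(a,cv2.COLOR_BGR2HSV); m=cv2.inRange(h,(50,100,40),(80,255,255))
c=camera_model("wrist")
cnt=max(cv2.findContours(m,0,2)[0],key=cv2.contourArea); ap=cv2.approxPolyDP(cnt,3,True)[:,0]
for q in ap:print(q,fray(q,20,c).round(1),w2r(fray(q,20,c)).round(1))
for q in [(230,24),(215,53),(227,52),(228,23)]:print(q,w2r(fray(q,12,c)).round(1))
E
```

```text
[150 158] [638.1 195.3  20. ] [-17.1  69.2  20. ]
[168 203] [763.8 182.9  20. ] [109.2  66.3  20. ]
[215 204] [772.7 268.5  20. ] [111.6 152.3  20. ]
[208 158] [647.2 281.6  20. ] [-14.5 155.9  20. ]
(230, 24) [-211.4  198.    12. ]
(215, 53) [-177.8  180.6   12. ]
(227, 52) [-178.5  193.3   12. ]
(228, 23) [-212.6  196.1   12. ]
```

View pics/w1z.png

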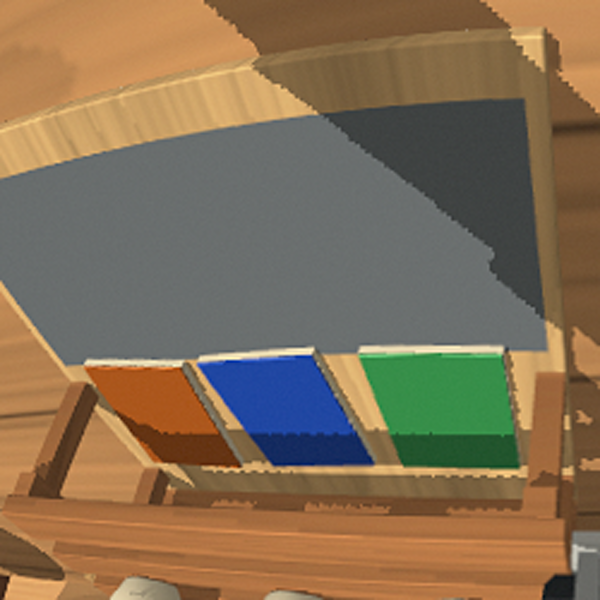

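```bash
python3 - <<'E'
from h import *
print(get_state()['ee_rot'],tool()[1].round(3).tolist(),go(r2w([-60,112,100])))
E
```

```text
[-3.13469394  0.66610748  3.06849894] [[-0.784, 0.077, 0.616], [0.057, 0.997, -0.052], [-0.618, -0.005, -0.786]] [-0.37 -2.69  4.46]
```

Emit:
{"op": "move_arm", "data": {"deltas": [[[-0.1,-0.67,0.8],[0,0,0],1],[[-0.1,-0.67,0.8],[0,0,0],1],[[-0.1,-0.67,0.8],[0,0,0],1],[[-0.1,-0.67,0.8],[0,0,0],1],[[0,0,0],[0,0,0],1]]}}

```text
time_s: 2.75
position: [571.8, 237.3, 140.1]
ee_rot: [-3.131, 0.668, 3.059]
contact_force: [0.9, -0.2, 0.5]
width: -0.002
```

```bash
python3 - <<'E'
from h import *
s=get_state();print(s['time_s'],s['position'],s['ee_rot'],s['contact_force'],w2r(s['position']),s['q'])
print(go(r2w([-60,112,45])),go(r2w([0,112,40])))
c=camera_model("wrist");a=grab_frame("wrist");cv2.imwrite("pics/w2.png",a)
for q in fproj([r2w([0,112,117]),r2w([-10,112,12]),r2w([-18,112,20]),r2w([-180,185,12])],c):print(q.round())
E
```

```text
2.75 [571.81546102 237.27566836 140.14800894] [-3.13080701  0.66822361  3.05919362] [ 0.86853532 -0.17172126  0.51354808] [-86.38274661 106.09745015 140.14800894] [-1.01282013  0.25189877  0.34784519  2.19814632  1.08166348  0.42664874
 -0.15741709]
[0.96 0.18 2.27] [-0.14  0.2   3.3 ]
[261. 267.]
[260. 162.]
[260. 164.]
[374.   1.]
```

View pics/w2.png

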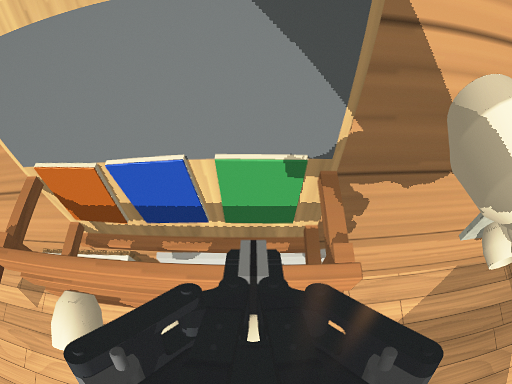

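```bash
python3 - <<'E'
from h import *
a=cv2.imread("pics/w2.png");c=camera_model("wrist")
m=cv2.inRange(cv2.cvtColor(a,cv2.COLOR_BGR2HSV),(50,100,40),(80,255,255))
cnt=max(cv2.findContours(m,0,2)[0],key=cv2.contourArea); ap=cv2.approxPolyDP(cnt,3,True)[:,0]
for q in ap:print(q,w2r(fray(q,20,c)).round(1))
for q in [(333,159),(192,158),(372,1)]:print(q,w2r(fray(q,12,c)).round(1))
cv2.imwrite("pics/w2z.png",cv2.resize(a[130:290,180:380],None,fx=4,fy=4,interpolation=2)[:600])
E
```

```text
[215 160] [-23.3  72.7  20. ]
[226 222] [104.3  72.4  20. ]
[292 222] [104.7 159.2  20. ]
[306 160] [-23.2 159.9  20. ]
(333, 159) [-15.7 189.6  12. ]
(192, 158) [-17.4  48.1  12. ]
(372, 1) [-180.   187.3   12. ]
```

View pics/w2z.png

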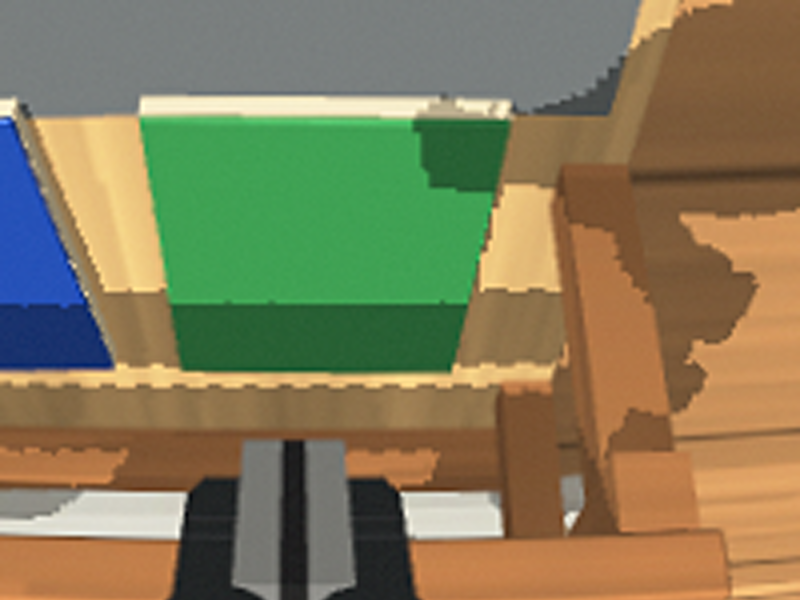

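```bash
sed -i 's/\[650,125.,0\]/[646,127.,0]/' h.py; python3 - <<'E'
from h import *
print(w2r(tool()[0]),go(r2w([-60,114,50])),go(r2w([0,114,40])))
E
```

```text
[-82.98503274 107.89964878 141.11220107] [0.96 0.17 2.14] [-0.06  0.19  3.27]
```

Emit:
{"op": "move_arm", "data": {"deltas": [[[0,0.1,0.8],[0,0,0],1],[[0,0.1,0.8],[0,0,0],1],[[0,0,0.8],[0,0,0],1],[[0,0,0.5],[0,0,0],1],[[0,0,0],[0,0,0],1]]}}

```text
time_s: 3.42
position: [642.3, 247.6, 49.7]
ee_rot: [-3.135, 0.669, 3.069]
contact_force: [-0.0, -0.1, 0.7]
width: 0.002
```

```bash
python3 - <<'E'
from h import *
s=get_state();print(s['time_s'],s['position'],s['ee_rot'],s['contact_force'],w2r(s['position']))
print(go(r2w([0,114,28])),go(r2w([0,114,20])))
for n in("wrist","side","scene"):cv2.imwrite(f"pics/{n}3.png",grab_frame(n))
E
```

```text
3.425 [642.29037578 247.5576768   49.68070562] [-3.13547337  0.66940681  3.06922762] [-0.04055814 -0.10540753  0.66304808] [-12.73844324 119.94018014  49.68070562]
[ 0.09 -0.15  0.62] [ 0.21 -0.14  0.78]
```

View pics/wrist3.png

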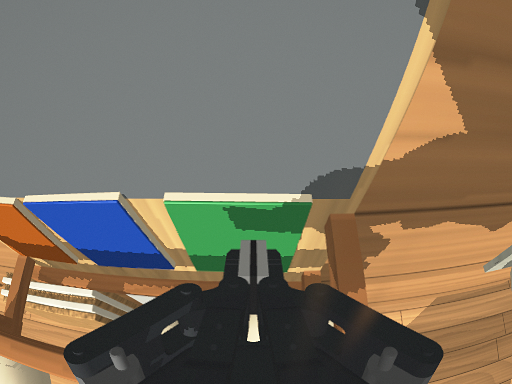

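View pics/scene3.png

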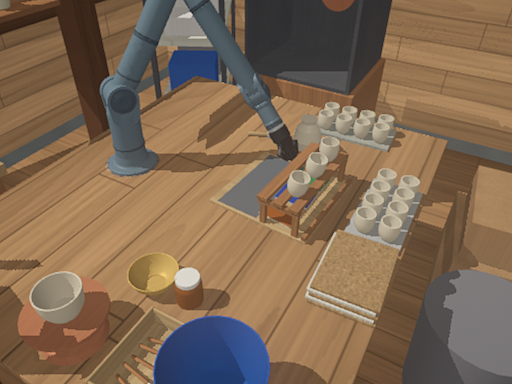

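Emit:
{"op": "move_arm", "data": {"deltas": [[[0.05,-0.2,0.3],[0,0,0],1],[[0.08,0,0.25],[0,0,0],1],[[0,0,0],[0,0,0],1],[[0,0,0],[0,0,0],1]]}}

```text
time_s: 4.08
position: [649.9, 238.2, 30.0]
ee_rot: [-3.138, 0.669, 3.067]
contact_force: [-0.1, -0.9, 0.2]
width: -0.002
```

```bash
python3 - <<'E'
from h import *
s=get_state();print(s['time_s'],s['position'],s['contact_force'],w2r(s['position']))
print(go(r2w([2,112,20])))
E
```

```text
4.075 [649.88007786 238.24172115  30.01407221] [-0.05056759 -0.86577801  0.22246402] [ -4.47160666 111.21951386  30.01407221]
[0.03 0.02 0.3 ]
```

Emit:
{"op": "move_arm", "data": {"deltas": [[[0.06,0,0.18],[0,0,0],1],[[0.03,0,0.04],[0,0,0],1],[[0,0,0],[0,0,0],1]]}}

```text
time_s: 4.45
position: [656.3, 238.4, 24.9]
ee_rot: [-3.14, 0.677, 3.064]
contact_force: [-1.9, -0.6, 10.3]
width: 0.003
```

Emit:
{"op": "move_arm", "data": {"deltas": [[[0.03,0,0.04],[0,0,0],1],[[0,0,0],[0,0,0],1]]}}

```text
time_s: 4.7
position: [657.9, 238.5, 24.8]
ee_rot: [-3.141, 0.681, 3.063]
contact_force: [-4.5, -0.4, 17.5]
width: -0.0
```

Emit:
{"op": "move_arm", "data": {"deltas": [[[0.15,0,-0.128],[0,0,0],1],[[0.306,0,-0.257],[0,0,0],1],[[0,0,0],[0,0,0],1]]}}

```text
time_s: 5.08
position: [633.2, 239.5, 24.8]
ee_rot: [-3.139, 0.68, 3.063]
contact_force: [-6.4, -1.1, 17.0]
width: 0.002
```

```bash
python3 - <<'E'
from h import *
s=get_state();print(s['time_s'],s['position'],s['contact_force'],w2r(s['position']))
cv2.imwrite("pics/w4.png",grab_frame("wrist"))
E
```

```text
5.075 [633.18858971 239.53011207  24.80452834] [-6.43512835 -1.14978011 17.0446838 ] [-21.21271241 111.2527716   24.80452834]
```

View pics/w4.png

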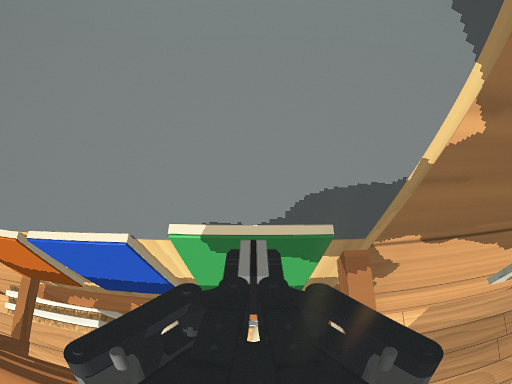

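```bash
python3 - <<'E'
from h import *
c=camera_model("wrist")
for q in [(170,234),(332,234),(28,239),(127,243)]:print(q,w2r(fray(q,20,c)).round(1))
E
```

```text
(170, 234) [-39.5  68.9  20. ]
(332, 234) [-39.1 152.7  20. ]
(28, 239) [-19.6 -46.9  20. ]
(127, 243) [-24.9  38.2  20. ]
```

Emit:
{"op": "move_arm", "data": {"deltas": [[[0.306,0,-0.257],[0,0,0],1],[[0.306,0,-0.257],[0,0,0],1],[[0.306,0,-0.257],[0,0,0],1],[[0.306,0,-0.257],[0,0,0],1]]}}

```text
time_s: 5.62
position: [563.1, 243.9, 20.1]
ee_rot: [-3.135, 0.667, 3.069]
contact_force: [-0.3, -0.6, -0.5]
width: 0.005
```

```bash
python3 - <<'E'
from h import *
s=get_state();print(s['time_s'],s['position'],s['ee_rot'],s['contact_force'],w2r(s['position']))
cv2.imwrite("pics/w5.png",grab_frame("wrist"))
E
```

```text
5.625 [563.08872628 243.88062085  20.13588659] [-3.13470613  0.66701973  3.06917642] [-0.29574859 -0.55289852 -0.53085799] [-91.4414497  110.33503577  20.13588659]
```

View pics/w5.png

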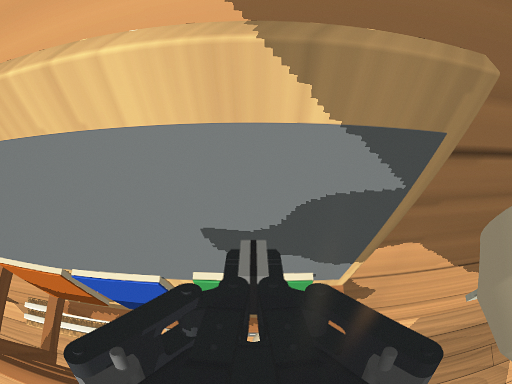

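The fingers slid off the front of the tile: force is about 0 and TCP z is 20. The tile itself is flat and part-way out. I'll lift, re-measure, and press again farther back and more slowly.

Emit:
{"op": "move_arm", "data": {"deltas": [[[-0.2,0,-0.25],[0,0,0],1],[[-0.2,0,-0.25],[0,0,0],1],[[-0.2,0,-0.25],[0,0,0],1],[[0,0,0],[0,0,0],1],[[0,0,0],[0,0,0],1]]}}

```text
time_s: 6.3
position: [564.8, 244.0, 58.6]
ee_rot: [-3.135, 0.668, 3.069]
contact_force: [-0.1, 0.3, -0.4]
width: -0.002
```

```bash
python3 - <<'E'
from h import *
s=get_state();print(s['time_s'],s['position'],s['ee_rot'],s['contact_force'],w2r(s['position']))
a=grab_frame("wrist");c=camera_model("wrist");cv2.imwrite("pics/w6.png",a);cv2.imwrite("pics/side6.png",grab_frame("side"))
m=cv2.inRange(cv2.cvtColor(a,cv2.COLOR_BGR2HSV),(50,100,40),(80,255,255))
cnt=max(cv2.findContours(m,0,2)[0],key=cv2.contourArea); ap=cv2.approxPolyDP(cnt,3,True)[:,0]
for q in ap:print(q,w2r(fray(q,20,c)).round(1))
E
```

```text
6.3 [564.77114018 243.98166255  58.57416442] [-3.1349768   0.66765318  3.06866816] [-0.05927276  0.2629045  -0.43367079] [-89.77134754 110.5619383   58.57416442]
[197 233] [-38.4  67.4  20. ]
[215 280] [89.3 66.4 20. ]
[222 279] [84.4 75.  20. ]
[226 253] [ 2.5 86.6 20. ]
[238 249] [-7.3 97.8 20. ]
[241 239] [-28.3 101.1  20. ]
[265 239] [-28.4 120.2  20. ]
[267 249] [ -7.5 122.6  20. ]
[276 249] [ -7.4 130.4  20. ]
[280 254] [  4.5 134.8  20. ]
[284 279] [ 83.6 145.7  20. ]
[290 280] [ 88.2 153.2  20. ]
[308 236] [-33.5 154.   20. ]
```

View pics/w6.png

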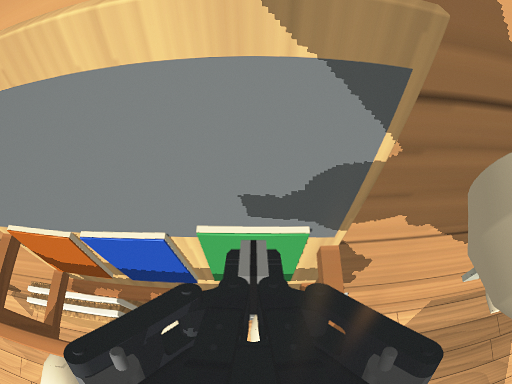

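```bash
python3 - <<'E'
from h import *
print(go(r2w([-8,112,34])),go(r2w([2,112,25])))
E
```

```text
[-1.23  0.05  1.74] [-1.29  0.05  2.07]
```

Emit:
{"op": "move_arm", "data": {"deltas": [[[-0.4,0,0.55],[0,0,0],1],[[-0.4,0,0.55],[0,0,0],1],[[-0.4,0,0.55],[0,0,0],1],[[0,0,0],[0,0,0],1],[[0,0,0],[0,0,0],1]]}}

```text
time_s: 7.02
position: [642.4, 237.7, 36.1]
ee_rot: [-3.134, 0.667, 3.069]
contact_force: [-1.4, 0.7, -0.2]
width: 0.003
```

```bash
python3 - <<'E'
from h import *
s=get_state();print(s['position'],s['contact_force'],w2r(s['position']),go(r2w([2,112,25])))
E
```

```text
[642.43582312 237.7323581   36.07837525] [-1.37183316  0.6928221  -0.17443703] [-11.85671543 110.15342385  36.07837525] [-0.1   0.05  0.43]
```

Emit:
{"op": "move_arm", "data": {"deltas": [[[-0.1,0.04,0.38],[0,0,0],1],[[0,0,0],[0,0,0],1],[[0.06,0,0.08],[0,0,0],1],[[0.03,0,0.04],[0,0,0],1],[[0,0,0],[0,0,0],1]]}}

```text
time_s: 7.65
position: [658.1, 239.1, 25.0]
ee_rot: [-3.138, 0.674, 3.066]
contact_force: [-1.4, -0.8, 9.5]
width: -0.002
```

Emit:
{"op": "move_arm", "data": {"deltas": [[[0.035,0,0.04],[0,0,0],1],[[0.08,0,-0.064],[0,0,0],1],[[0.08,0,-0.064],[0,0,0],1],[[0.08,0,-0.064],[0,0,0],1],[[0.08,0,-0.064],[0,0,0],1]]}}

```text
time_s: 8.28
position: [644.5, 239.8, 25.0]
ee_rot: [-3.138, 0.679, 3.064]
contact_force: [3.3, -0.9, 8.0]
width: -0.002
```

Emit:
{"op": "move_arm", "data": {"deltas": [[[0.08,0,-0.064],[0,0,0],1],[[0.08,0,-0.064],[0,0,0],1],[[0.08,0,-0.064],[0,0,0],1],[[0.08,0,-0.064],[0,0,0],1],[[0.08,0,-0.064],[0,0,0],1]]}}

```text
time_s: 8.9
position: [624.0, 241.4, 25.0]
ee_rot: [-3.138, 0.679, 3.064]
contact_force: [3.2, 0.3, 8.4]
width: -0.002
```

```bash
python3 - <<'E'
from h import *
s=get_state();print(s['position'],s['contact_force'],w2r(s['position']))
a=grab_frame("wrist");cv2.imwrite("pics/w7.png",a);c=camera_model("wrist")
m=cv2.inRange(cv2.cvtColor(a,cv2.COLOR_BGR2HSV),(50,100,40),(80,255,255))
cnt=max(cv2.findContours(m,0,2)[0],key=cv2.contourArea); ap=cv2.approxPolyDP(cnt,3,True)[:,0]
for q in ap:print(q,w2r(fray(q,20,c)).round(1))
E
```

```text
[624.00590829 241.44575272  24.98436004] [3.16842117 0.25594666 8.4046852 ] [-30.51317811 112.47451421  24.98436004]
[155 215] [-69.6  68.   20. ]
[197 284] [50.3 66.7 20. ]
[214 287] [58.5 79.8 20. ]
[223 277] [27.5 90.5 20. ]
[226 253] [-23.   97.2  20. ]
[231 248] [-31.  100.7  20. ]
[238 249] [-29.6 104.6  20. ]
[240 239] [-43.7 106.3  20. ]
[265 239] [-43.7 119.4  20. ]
[268 249] [-29.5 121.5  20. ]
[275 248] [-31.  125.4  20. ]
[280 253] [-23.  128.8  20. ]
[288 285] [ 51.4 141.2  20. ]
[301 287] [ 59.4 153.1  20. ]
[341 218] [-66.6 154.2  20. ]
```

View pics/w7.png

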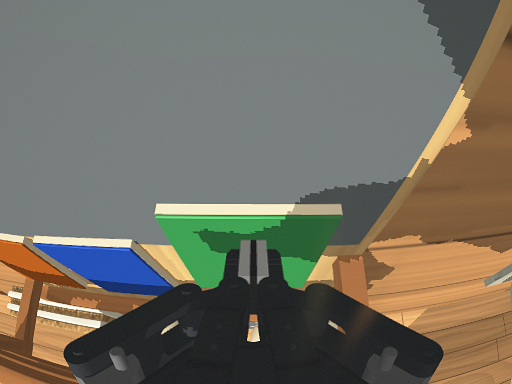

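The tile follows the fingers now, with its front at about −68 mm and a steady 8 N. I'll keep pulling at this speed.

Emit:
{"op": "move_arm", "data": {"deltas": [[[0.09,0,-0.05],[0,0,0],1],[[0.08,0,-0.064],[0,0,0],1],[[0.08,0,-0.064],[0,0,0],1],[[0.08,0,-0.064],[0,0,0],1],[[0.08,0,-0.064],[0,0,0],1]]}}

```text
time_s: 9.57
position: [604.3, 243.1, 24.9]
ee_rot: [-3.138, 0.681, 3.063]
contact_force: [3.5, -0.3, 9.7]
width: -0.002
```

Emit:
{"op": "move_arm", "data": {"deltas": [[[0.08,0,-0.064],[0,0,0],1],[[0.08,0,-0.064],[0,0,0],1],[[0.08,0,-0.064],[0,0,0],1],[[0.08,0,-0.064],[0,0,0],1],[[0.08,0,-0.064],[0,0,0],1]]}}

```text
time_s: 10.2
position: [583.9, 244.8, 24.9]
ee_rot: [-3.138, 0.681, 3.063]
contact_force: [4.6, -0.2, 8.5]
width: -0.005
```

Emit:
{"op": "move_arm", "data": {"deltas": [[[0.08,0,-0.064],[0,0,0],1],[[0.08,0,-0.064],[0,0,0],1],[[0.08,0,-0.064],[0,0,0],1],[[0.08,0,-0.064],[0,0,0],1],[[0.08,0,-0.064],[0,0,0],1]]}}

```text
time_s: 10.82
position: [563.4, 246.5, 24.9]
ee_rot: [-3.138, 0.681, 3.063]
contact_force: [3.1, -0.6, 8.8]
width: -0.003
```

```bash
cat > m.py <<'E'
from h import *
import sys
s=get_state();print(s['time_s'],s['position'],s['contact_force'],w2r(s['position']))
a=grab_frame("wrist");cv2.imwrite(f"pics/{sys.argv[1]}.png",a);c=camera_model("wrist")
m=cv2.inRange(cv2.cvtColor(a,cv2.COLOR_BGR2HSV),(50,100,40),(80,255,255))
cnt=max(cv2.findContours(m,0,2)[0],key=cv2.contourArea); ap=cv2.approxPolyDP(cnt,3,True)[:,0]
for q in ap:print(q,w2r(fray(q,20,c)).round(1))
E
python3 m.py w8
```

```text
10.825 [563.44145096 246.49031209  24.94036442] [ 3.11232924 -0.56417783  8.84330347] [-91.28538921 112.96382792  24.94036442]
[155 216] [-129.7   68.3   20. ]
[199 286] [-3.8 67.7 20. ]
[214 287] [-1.9 80.3 20. ]
[223 277] [-33.2  91.   20. ]
[226 253] [-84.   97.7  20. ]
[231 248] [-92.  101.2  20. ]
[238 249] [-90.5 105.1  20. ]
[240 239] [-104.7  106.9   20. ]
[265 239] [-104.7  119.9   20. ]
[268 249] [-90.5 122.   20. ]
[280 253] [-83.9 129.3  20. ]
[288 285] [ -9.  141.7  20. ]
[302 286] [ -4.3 154.   20. ]
[341 218] [-127.5  154.7   20. ]
```

View pics/w8.png

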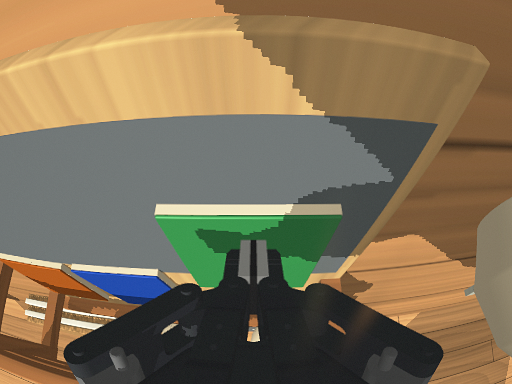

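Emit:
{"op": "move_arm", "data": {"deltas": [[[0.08,0,-0.064],[0,0,0],1],[[0.08,0,-0.064],[0,0,0],1],[[0.08,0,-0.064],[0,0,0],1],[[0.08,0,-0.064],[0,0,0],1]]}}

```text
time_s: 11.38
position: [547.1, 247.8, 24.9]
ee_rot: [-3.138, 0.681, 3.063]
contact_force: [4.1, 0.8, 9.1]
width: 0.001
```

Emit:
{"op": "move_arm", "data": {"deltas": [[[0.08,0,-0.064],[0,0,0],1],[[0.08,0,-0.064],[0,0,0],1],[[0.08,0,-0.064],[0,0,0],1],[[0,0,0],[0,0,0],1]]}}

```text
time_s: 11.88
position: [534.4, 248.9, 24.8]
ee_rot: [-3.139, 0.681, 3.064]
contact_force: [0.5, -1.3, 11.6]
width: -0.001
```

```bash
python3 m.py w9
```

```text
11.875 [534.36617596 248.93982741  24.84462861] [ 0.53916879 -1.31919458 11.57412769] [-120.46248274  113.22642108   24.84462861]
[155 219] [-155.4   67.6   20. ]
[200 286] [-33.   68.8  20. ]
[218 285] [-38.1  84.7  20. ]
[226 253] [-112.8   97.9   20. ]
[238 249] [-119.4  105.3   20. ]
[241 239] [-133.5  107.6   20. ]
[265 239] [-133.5  120.1   20. ]
[268 249] [-119.3  122.2   20. ]
[275 248] [-120.7  126.    20. ]
[280 253] [-112.7  129.5   20. ]
[283 277] [-62.1 135.7  20. ]
[291 287] [-30.9 145.2  20. ]
[303 286] [-33.1 155.1  20. ]
[341 215] [-159.3  154.1   20. ]
[157 215] [-159.5   69.8   20. ]
```

View pics/w9.png

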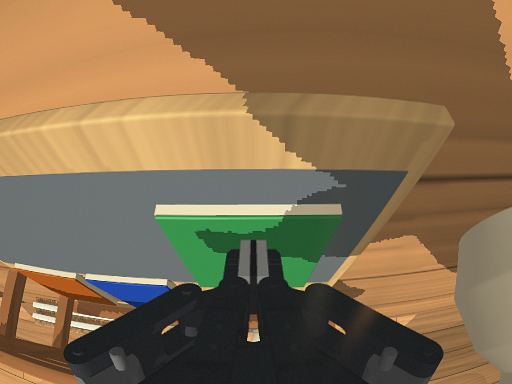

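The front is at about −158 mm. I'll lift straight off and check from above.

Emit:
{"op": "move_arm", "data": {"deltas": [[[-0.06,0,-0.08],[0,0,0],1],[[-0.15,0,-0.2],[0,0,0],1],[[-0.4,0,-0.5],[0,0,0],1],[[-0.5,0,-0.62],[0,0,0],1],[[-0.5,0,-0.62],[0,0,0],1]]}}

```text
time_s: 12.55
position: [528.2, 248.5, 122.9]
ee_rot: [-3.134, 0.666, 3.07]
contact_force: [-0.3, 0.9, -0.4]
width: 0.001
```

Emit:
{"op": "move_arm", "data": {"deltas": [[[-0.1,0,-0.9],[0,0,0],1],[[-0.1,0,-0.9],[0,0,0],1],[[-0.1,0,-0.9],[0,0,0],1],[[0,0,0],[0,0,0],1],[[0,0,0],[0,0,0],1]]}}

```text
time_s: 13.18
position: [472.0, 253.0, 214.1]
ee_rot: [-3.135, 0.667, 3.069]
contact_force: [-0.4, -0.4, -0.0]
width: 0.005
```

```bash
python3 m.py w10; python3 - <<'E'
from h import *
cv2.imwrite("pics/side10.png",grab_frame("side"));cv2.imwrite("pics/scene10.png",grab_frame("scene"))
E
```

```text
13.175 [471.95350053 253.03679892 214.12670781] [-0.37338414 -0.3580993  -0.03059105] [-183.00666053  112.63223722  214.12670781]
[294  84] [-155.9  153.9   20. ]
[210  85] [-154.6   67.3   20. ]
[221 162] [-27.1  68.2  20. ]
[286 161] [-29.6 155.7  20. ]
```

View pics/w10.png

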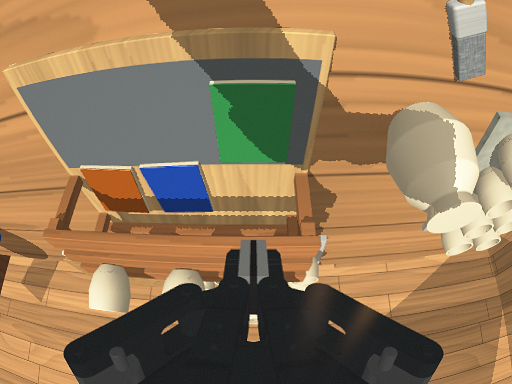

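View pics/side10.png

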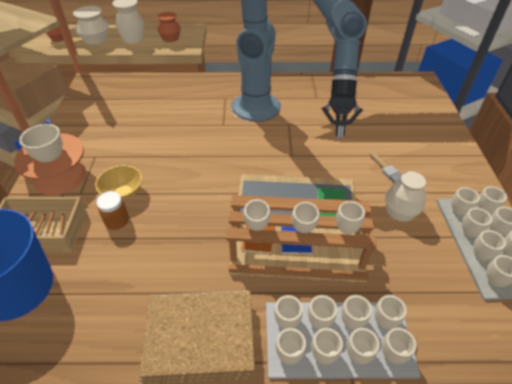

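View pics/scene10.png

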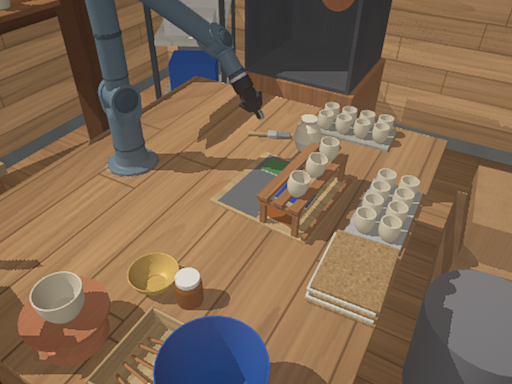

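```bash
python3 - <<'E'
from h import *
c=camera_model("wrist");a=cv2.imread("pics/w10.png")
cv2.imwrite("pics/w10z.png",cv2.resize(a[50:180,180:340],None,fx=4.6,fy=4.6,interpolation=2))
for q in [(303,164),(214,165),(323,60)]:print(q,w2r(fray(q,12,c)).round(1))
b=cv2.imread("pics/side0.png");d=cv2.absdiff(b,cv2.imread("pics/side10.png")).max(2)
for n,(x,y,w,h) in dict(bowl=(95,160,50,40),jar=(95,190,35,40),brush=(368,150,25,30),cups=(240,195,130,38),blue_br=(240,238,75,20)).items():print(n,(d[y:y+h,x:x+w]>40).sum())
E
```

```text
(303, 164) [-13.5 181.2  12. ]
(214, 165) [-10.5  55.8  12. ]
(323, 60) [-182.1  181.5   12. ]
bowl 0
jar 0
brush 0
cups 347
blue_br 0
```

View pics/w10z.png

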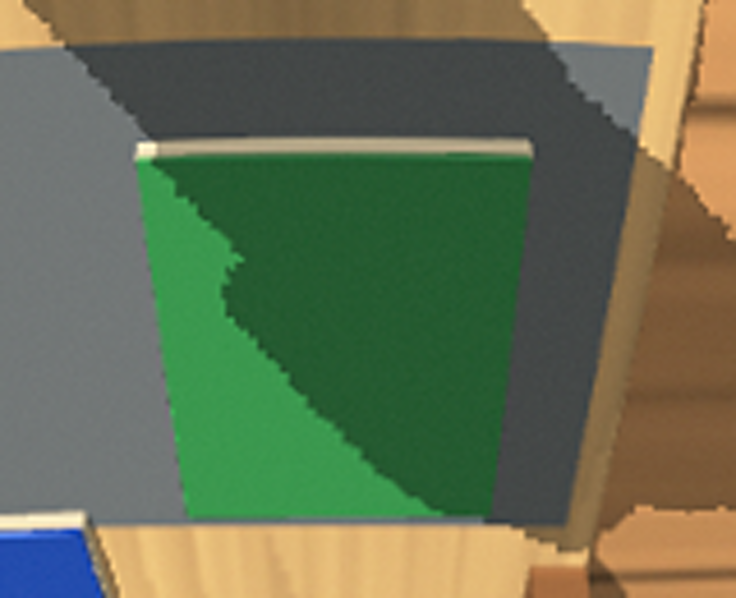

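```bash
python3 - <<'E'
import cv2,numpy as np
a=[cv2.resize(cv2.imread(f"pics/side{i}.png")[170:270,220:380],None,fx=4,fy=3,interpolation=2) for i in(0,10)]
cv2.imwrite("pics/cmp.png",np.vstack(a))
E
```

```text
(no output)
```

View pics/cmp.png

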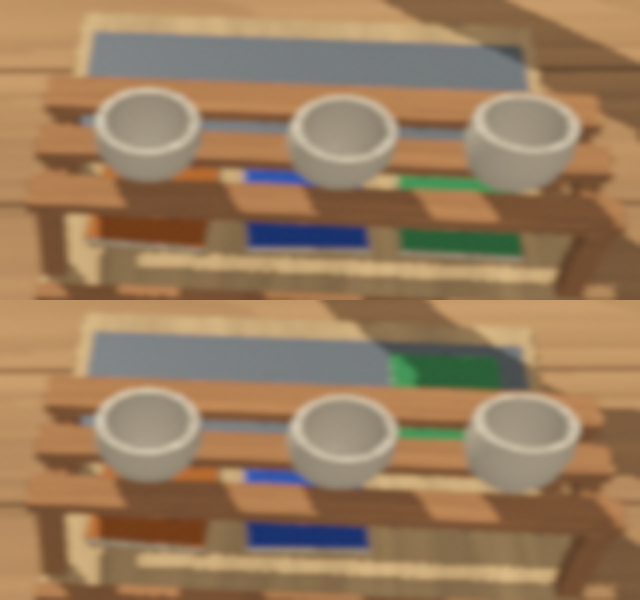

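The cups and the other tiles haven't moved. The pixel differences in the cup region come from the green tile seen through the slats. I'm handing the job in.

```bash
python3 -c "
from station import *
s=get_state();print(s['time_s'],abs(s['joint_vel']).max(),s['contact_force']);print(job_done())"
```

```text
13.325 0.006756821092839766 [0.27910029 0.34689599 0.8976475 ]
the job is handed in; nothing more can be done
None
```

I drew the green tile out of the left lane onto the grey band, lifted the gripper clear and handed the job in at 13.3 s. I pressed with closed fingers, tilted about 38° to keep the gripper clear of the shelf.

- **First pull:** it was too fast. The fingers moved the tile about 20 mm, then slid off its front edge. The tile stayed flat.
- **Second pull:** I pressed again farther back and pulled slowly at 8–12 N. The tile then followed without slipping.
- **Tile position:** in rack coordinates, the last wrist picture puts it at about x −156 to −28 mm, y +67 to +156 mm. That is inside the band with roughly 15 mm or more to spare on every side, and the tile looks flat.
- **Position accuracy:** my estimate of the rack's origin differed by about 5 mm between views. The zoomed picture independently shows a strip of grey behind the tile's rear edge.
- **Everything else:** comparing the side pictures from before and after showed no change at the bowl, jar, brush, or blue and brown tiles. The cups differed in the pixel count, but the pictures show that was the green tile seen through the slats. I checked the vase only by eye, and it looked unmoved.
- **Gripper:** it touched nothing at the end; the force reading was about 1 N or less, which is sensor noise.

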